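Screw the water dispenser's spout round to the mug

ROBOT

A 6-joint arm with a two-finger parallel gripper is mounted at the origin on a cart in front of the work surface, level with it; the furniture and walls round the work are solid. World frame = base frame: x ahead of the robot, y to its left, z up, the work surface at z = 0. Lengths are in m, angles in degrees, forces in N, time in s.
With the tool pointing down it reaches from about 0.4 to 0.825 m from the base axis. Payload 7 kg.
Tool frame: the origin (TCP) lies between the finger pads, 19 mm behind the fingertips; this is the grasp point; z points along the fingers, y is the line along which they close (so a half turn about z gives the same grasp; the last joint's range is limited). The gripper opens to 88 mm and grips with 3 to 60 N. Pads are 19 mm wide; open, the fingers measure 130 mm over their backs; the gripper's body (78 mm by 193 mm) begins 47 mm behind the grasp point.
Start: joints at [-50.644, 20.546, 0.682, 0, -70.136, -16.507], TCP at [0.262, -0.622, 0.245] pointing down, gripper open.
Joint ranges: [-176.03, 176.03], [-82.01, 121.73], [-58.28, 71.71], [-173.87, 95.51], [-174.79, -0.11], [-173.66, 173.66]. Speed limits (degrees/s): [136.94, 136.94, 172.46, 180, 180, 180].

INTERFACE

Orientations are given as a 3x3 rotation matrix whose columns are the frame's x, y, z axes.
In Python, from rig import robot gives the robot as it stands. Calls block until the motion is done:
- robot.goto(position, orientation): joint-space move of the TCP to a pose.
- robot.servo_line(position, ori=None, speed=0.15): straight line of the TCP; ori=None keeps the orientation; speed is the mean speed in m/s.
- robot.movej(angles): joint-space move.
- robot.move_gripper(opening): opening from 0.0 (shut) to 1.0 (fully open); the grip force is fixed at half the most; returns when the fingers have stopped.
- robot.dwell(seconds).
- robot.ik(position, orientation): joint angles nearest the present ones, or None.
- robot.grab_frame(name): name is "side" or "top"; returns (picture, depth): 384x512x3 uint8, red, green, blue; 384x512 float32, m along the optical axis (not along the pixel's ray), 0 where there is no reading.
- robot.camera_info(name): a dict with "vfov" (degrees; the focal length in pixels is half the picture's height over the tangent of half this angle, whatever the lens; pixels are square), "cx", "cy" (the principal point, pixels), "k1" (the pictures are not rectified: a ray, as slopes to the right and down, at radius r is drawn at 1 + k1 r^2 times it, then the intrinsics apply), "view" (4x4, takes a point from world to camera coordinates). Camera axes: x right, y down, z forward; pixel columns grow to the right and rows downward; lengths in m; the calibration is good to about 2 mm. A picture is of the moment at which its call begins. camera_info takes no time and is no camera call.
A pose or a line that the arm cannot do raises robot.Unreachable and nothing moves.
- robot.job_done(): hands the job in; it is judged then, once.
Readings, each from a call of its own:
- robot.read_t(): time.
- robot.read_qpos(): joint angles.
- robot.read_qvel(): joint speeds.
- robot.read_effort(): joint torques, N m.
- robot.read_position(): TCP position.
- robot.read_tcp_rot(): TCP orientation.
- robot.read_force(): force on the tool from outside, world axes, zero at the start.
- robot.read_ft_torque(): the same for the moment, N m.
- robot.read_grip_width(): opening from 0.0 (shut) to 1.0 (fully open).
- robot.read_finger_force(): force on a finger pad.
Only numpy, scipy, OpenCV 4.12 (cv2) and the standard library are available. Lean on these libraries where they do the work, as an engineer would, in place of code of your own. Each camera call takes 0.05 s, during which the arm holds its last target. There are 200 camera calls.

TASK

Screw the spout head of the water dispenser further down, clockwise seen from above, by the grip on its top until its outlet stands over the middle of the mug's mouth. Leave the mug standing where it is, and let go of the grip.

Things in the scene. Friction and masses are not known exactly. Their poses are not given: they have to be found in the camera images.
- spout (a joint): Screw joint of the spout head on the dispenser's fixed upright steel column (54 mm thick, foot 104 mm across). Rad, grows clockwise seen from above; starts at 0.12 to 0.30; stops only at 0 and 3.1, so touch does not tell when to stop. The head sinks 1.9 mm per rad, turns with light friction (0.06 N m) and stays where left. The turn needed is 0.3 to 1.5 rad, always clockwise.
- spout_grip (a point): Point on the screw axis inside the head's grip, 190 mm above the worktop: the height for the TCP. The grip is an upright black bar 56 mm long, 14 mm thick, 34 mm high above a round steel cap 62 mm across; the point is 23 mm above the cap, 11 mm below the bar's top. Its x axis runs level along the bar towards the outlet, y across the bar, z up: pinch across y from above.
- spout_outlet (a point): Centre of the downward outlet (21 mm across) at the end of the steel spout arm: 130 mm level distance from the screw axis, along the x axis of spout_grip, about 120 mm above the worktop. It passes about 20 mm over the mug. Beware of the cooker hood over the stove at the right (y below -0.2 m, from 0.6 m up): swing the arm past it folded close to the base.
- mug_mouth (a point): Mouth centre of the only mug, 98 mm above the worktop, z up. The mug is loose (0.2 to 0.36 kg), 79 mm across, its ear handle reaching 70 mm along this point's -y. The mouth's centre is 115 to 145 mm from the screw axis. A low food tin (76 mm across, 58 mm high) also stands beside the dispenser; mug and tin may change places. A white tub stands on another side.
Things that resemble listed ones, but are neither listed nor needed, are in the scene too. What is shaped like the part that bears mug_mouth but blue or yellow is not meant.

How it is judged (in metres and radians):
At the end, for the whole second after the job is handed in: The spout's outlet is at rest over the mug's mouth, within 25 mm of its centre seen from above, and the mug stands upright (within 0.1 rad) (horizontal distance between spout_outlet and mug_mouth below 0.025 m and velocity of joint spout between -0.05 and 0.05 rad/s and angle between mug_mouth's own z axis and vertical below 0.1 rad); the robot touches nothing.
It fails at once if the mug is moved more than 15 mm from where it stood (distance of mug_mouth from where it was at the start of the episode above 0.015 m).
It also fails if it takes over 35 s, if anything falls off the work surface, if the arm or the gripper's body presses on something with over 40 N, if the wrist force passes 120 N, or if a joint passes its speed limit or range.

## Working session

There is one attempt and no reset: what is moved stays moved. The work goes in short steps, each a Python script; the robot and the scene stay as the last script left them, time stands still between calls to the robot, and variables do not carry over. Pictures are saved under pics/ and viewed, at most 10 in all, crops included, and the job is handed in when it is done.

```bash
ls; mkdir -p pics; cat > h.py <<'E'
import numpy as np, cv2
from rig import robot
def K(n):
    i=robot.camera_info(n); f=192/np.tan(np.radians(i["vfov"])/2)
    return i,f
def ray(n,u,v):
    i,f=K(n); d=np.array([(u-i["cx"])/f,(v-i["cy"])/f]); s=d.copy()
    for _ in range(20): s=d/(1+i["k1"]*(s@s))
    V=np.array(i["view"]); R=V[:3,:3]; return -R.T@V[:3,3], R.T@np.array([s[0],s[1],1])
def plane(n,u,v,z):
    o,d=ray(n,u,v); return o+d*(z-o[2])/d[2]
def at(n,u,v,dep):
    o,d=ray(n,u,v); return o+d*dep
def proj(n,p):
    i,f=K(n); q=np.array(i["view"])@np.r_[p,1]; s=q[:2]/q[2]; s=s*(1+i["k1"]*(s@s)); return s*f+[i["cx"],i["cy"]]
def cloud(n,dep):
    i,f=K(n); v,u=np.mgrid[:384,:512]; d=np.stack([(u-i["cx"])/f,(v-i["cy"])/f],-1); s=d.copy()
    for _ in range(20): s=d/(1+i["k1"]*(s**2).sum(-1,keepdims=True))
    V=np.array(i["view"]); q=np.concatenate([s,np.ones((384,512,1))],-1)*dep[...,None]
    return (q-V[:3,3])@V[:3,:3]
def tri(a,b):
    A=[];B=[]
    (o1,d1),(o2,d2)=a,b
    t=np.linalg.lstsq(np.stack([d1,-d2],1),o2-o1,rcond=None)[0]
    p,q=o1+t[0]*d1,o2+t[1]*d2; return (p+q)/2,np.linalg.norm(p-q)
E
python3 - <<'E'
from h import *
for n in("side","top"):
    p,d=robot.grab_frame(n); np.savez(f"pics/{n}0.npz",p=p,d=d); cv2.imwrite(f"pics/{n}0.png",cv2.resize(p[...,::-1],(800,600),interpolation=cv2.INTER_CUBIC))
    i,f=K(n); print(n,f,i["cx"],i["cy"],i["k1"],ray(n,256,192))
E
```

```text
pics
side 489.30319978544753 247.5213321851241 195.15481067842293 0.03720683472919073 (array([ 0.42506123, -0.7270869 ,  0.51676977]), array([ 0.15112924,  0.89264403, -0.4250746 ]))
top 367.05176879929127 258.44708278636676 183.1203447930501 -0.06772398242683093 (array([0.39445805, 0.11043214, 0.98910628]), array([ 0.12833015,  0.00773596, -0.99201879]))
```

View pics/side0.png

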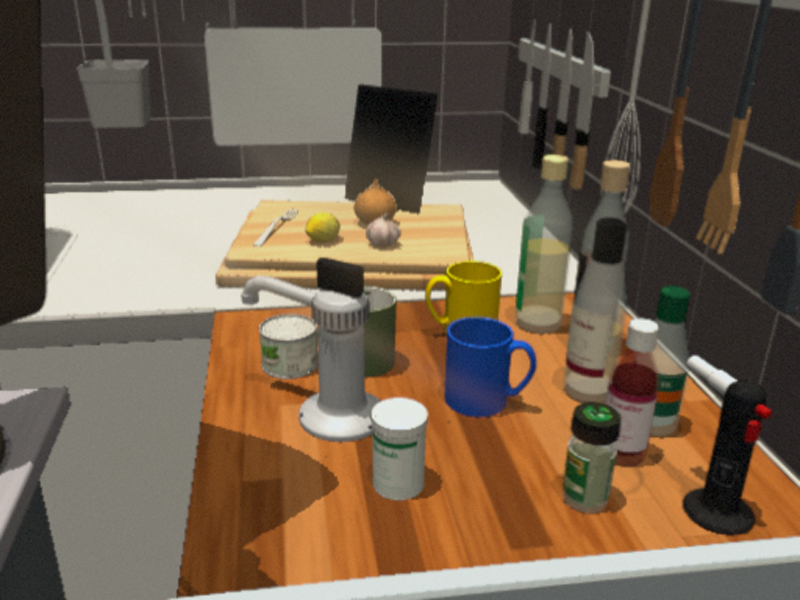

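View pics/top0.png

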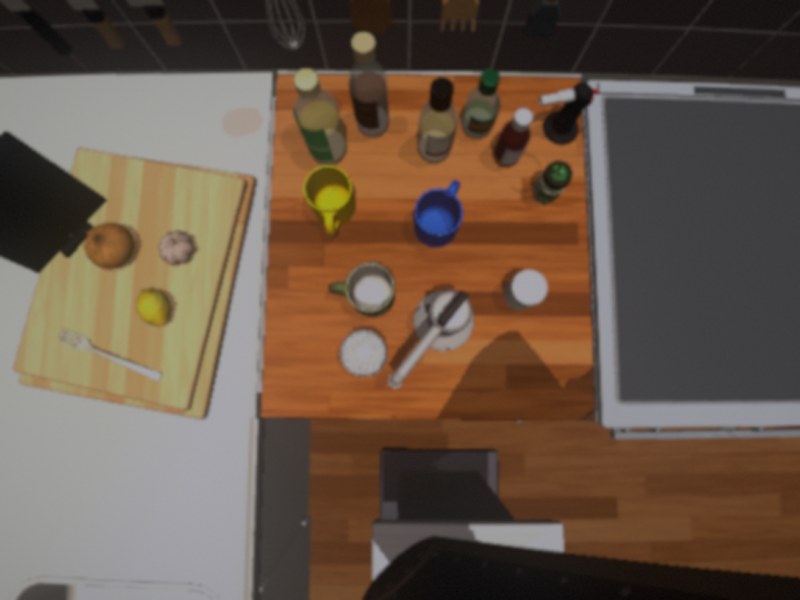

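The pictures are 800x600 enlargements. In the top view the spout grip is the black bar at about (453,308), its outlet tip is at (397,381), and the dispenser foot is at (444,320).

- **Could be taken for the mug:** grey-green mug (370,289), blue mug (437,217), yellow mug (330,197), tin (363,352), tub (527,288). I choose the grey-green mug, because blue and yellow are excluded.
- **Could be taken for the grip:** pan (40,210), pepper mill/lighter (565,120), bottle cap (440,92). I choose the bar on the steel cap at (453,308).

```bash
cat > m.py <<'E'
from h import *
def circ(P):
    A=np.c_[2*P[:,:2],np.ones(len(P))]; s=np.linalg.lstsq(A,(P[:,:2]**2).sum(1),rcond=None)[0]
    return s[:2],np.sqrt(s[2]+s[:2]@s[:2])
E
python3 - <<'E'
from m import *
D={n:np.load(f"pics/{n}0.npz") for n in("side","top")}
C={n:cloud(n,D[n]["d"]) for n in D}
s=512/800
for nm,u,v in [("mugin",372,291),("grip",453,308),("tip",397,381),("tin",363,352),("foot",430,335),("tub",527,288),("table",480,380)]:
    print(nm,C["top"][int(v*s),int(u*s)].round(3))
m0=plane("top",370*s,289*s,.098); c0=plane("top",444*s,316*s,.167); print(m0,c0)
for n in D:
    P=C[n].reshape(-1,3); hs=cv2.cvtColor(D[n]["p"],cv2.COLOR_RGB2HSV).reshape(-1,3); gray=D[n]["p"].reshape(-1,3).max(1)
    k=(np.hypot(*(P[:,:2]-m0[:2]).T)<.05)&(P[:,2]>.085)&(P[:,2]<.108)
    if k.sum()>5: print(n,"mug rim",k.sum(),circ(P[k]),np.percentile(P[k,2],[10,50,90]))
    near=np.hypot(*(P[:,:2]-c0[:2]).T)<.06
    g=near&(gray<60)&(P[:,2]>.17)&(P[:,2]<.22)
    print(n,"bar",g.sum(),P[g].mean(0) if g.any() else 0,np.percentile(P[g,2],[10,50,90]) if g.any() else 0)
    if g.sum()>8:
        c,sz,a=cv2.minAreaRect(P[g][:,:2].astype(np.float32)); print(c,sz,a)
    cp=near&(gray>90)&(P[:,2]>.155)&(P[:,2]<.178)
    if cp.sum()>5: print(n,"cap",cp.sum(),P[cp].mean(0),circ(P[cp]),cv2.minEnclosingCircle(P[cp][:,:2].astype(np.float32)))
    tin=(np.hypot(*(P[:,:2]-plane("top",363*s,352*s,.058)[:2]).T)<.05)&(P[:,2]>.045)&(P[:,2]<.07)
    print(n,"tin",P[tin].mean(0),np.median(P[tin,2]))
    arm=(np.hypot(*(P[:,:2]-c0[:2]).T)<.16)&(np.hypot(*(P[:,:2]-c0[:2]).T)>.05)&(P[:,2]>.11)&(P[:,2]<.19)
    print(n,"arm",arm.sum()); 
    if arm.sum()>5:
        Q=P[arm]; vx=cv2.fitLine(Q[:,:2].astype(np.float32),cv2.DIST_HUBER,0,.01,.01).ravel(); print(vx,np.degrees(np.arctan2(vx[1],vx[0])), Q[np.argmax(np.hypot(*(Q[:,:2]-c0[:2]).T))],Q[:,2].min(),Q[:,2].max())
t=D["top"]["p"][140:270,190:360,::-1]; cv2.imwrite("pics/crop1.png",cv2.resize(t,(784,600),interpolation=cv2.INTER_CUBIC))
E
```

```text
mugin [0.537 0.167 0.007]
grip [0.486 0.045 0.2  ]
tip [0.387 0.12  0.151]
tin [0.43  0.178 0.058]
foot [0.452 0.073 0.156]
tub [ 0.532 -0.083  0.093]
table [ 0.386 -0.02  -0.005]
[0.52677227 0.16467648 0.098     ] [0.47809111 0.05329694 0.167     ]
side mug rim 232 (array([0.53029836, 0.16260158]), np.float64(0.03733448135942015)) [0.08612151 0.09206523 0.09692965]
side bar 504 [0.48688662 0.03486109 0.18612279] [0.17330692 0.18614758 0.19860878]
(0.48546573519706726, 0.03733309358358383) (0.014703342691063881, 0.05459808558225632) 59.68682861328125
side cap 390 [0.4790649  0.03117817 0.1604236 ] (array([0.48097563, 0.05713158]), np.float64(0.03696687115008624)) ((0.4707764983177185, 0.0543472096323967), 0.05167204886674881)
side tin [0.42857305 0.17076222 0.05377263] 0.054378193108002425
side arm 362
[ 0.79120606 -0.6115496   0.40474784  0.09874389] -37.701633 [0.37501173 0.12364406 0.1310921 ] 0.12155800269173705 0.16016077823791128
top mug rim 217 (array([0.52929527, 0.16718817]), np.float64(0.03790871547815024)) [0.08901082 0.09666101 0.09930205]
top bar 55 [0.48884307 0.04563691 0.19987581] [0.1979515  0.19985644 0.20166926]
(0.4863450527191162, 0.046319667249917984) (0.008194106630980968, 0.05130879580974579) 52.249420166015625
top cap 429 [0.47951999 0.0485878  0.16107447] (array([0.47299036, 0.05433765]), np.float64(0.029358646915274095)) ((0.4691474139690399, 0.05695844441652298), 0.050929535180330276)
top tin [0.42801557 0.17791741 0.0549418 ] 0.05484568313086034
top arm 249
[ 0.78165674 -0.6237089   0.40832132  0.10549485] -38.587482 [0.37737341 0.12749663 0.13194731] 0.13194731409466146 0.16234016524205278
```

View pics/crop1.png

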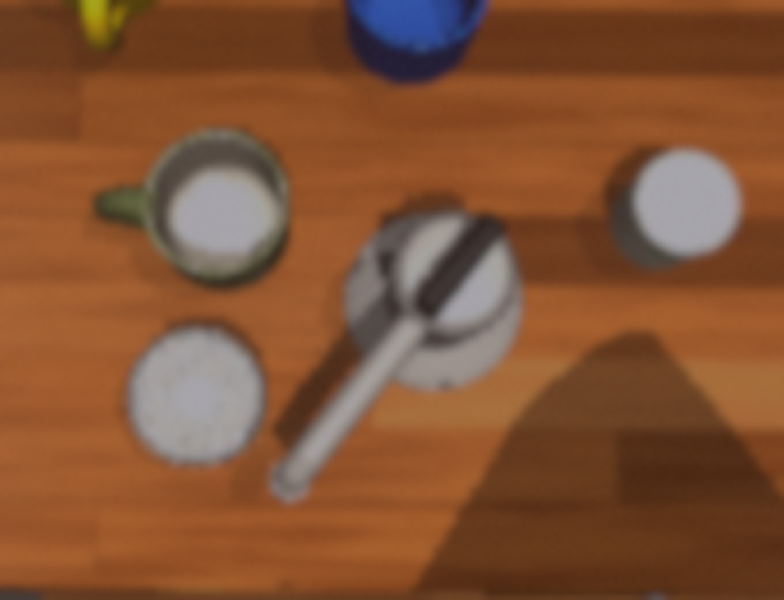

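The crop shows the grey-green mug with its rim centre at about (218,207) and its handle to the left. The bar is on the steel cap at about (460,267), the outlet tip is at (290,480), and the tin is at (197,395). The choice holds. Next I refine the screw axis several independent ways.

```bash
python3 - <<'E'
from m import *
D={n:np.load(f"pics/{n}0.npz") for n in("side","top")}
C={n:cloud(n,D[n]["d"]) for n in D}
k=lambda u,v:(190+u*170/784,140+v*130/600)
print("cap ctr",plane("top",*k(455,268),.167),"foot",plane("top",*k(433,300),.005),"mug rim",plane("top",*k(218,207),.098),"tip",plane("top",*k(290,483),.135))
bar={}
for n in D:
    P=C[n]; g=D[n]["p"].max(2)
    m=((g<75)&(np.hypot(P[...,0]-.485,P[...,1]-.045)<.05)&(P[...,2]>.172)).astype(np.uint8)
    m=cv2.morphologyEx(m,cv2.MORPH_CLOSE,np.ones((3,3)))
    c=max(cv2.findContours(m,0,2)[0],key=cv2.contourArea); r=cv2.minAreaRect(c); b=cv2.boxPoints(r); bar[n]=b; print(n,r,b.round(1).tolist())
    if n=="top":
        print("bar top rect->",[plane(n,*q,.201)[:2].round(4).tolist() for q in b],plane(n,*r[0],.201))
# column as cylinder radius .027, side and top
for n in D:
    P=C[n].reshape(-1,3); k2=(np.hypot(P[:,0]-.48,P[:,1]-.048)<.04)&(P[:,2]>.05)&(P[:,2]<.11)
    if k2.sum()>30: print(n,"column",k2.sum(),circ(P[k2]))
    f=(np.hypot(P[:,0]-.48,P[:,1]-.048)<.053)&(P[:,2]>.006)&(P[:,2]<.03)
    print(n,"foot",f.sum(),cv2.minEnclosingCircle(P[f][:,:2].astype(np.float32)),np.median(P[f,2]))
# mug outer wall
    w=(np.hypot(P[:,0]-.529,P[:,1]-.166)<.05)&(P[:,2]>.091)&(P[:,2]<.104)
    print(n,"rim",cv2.minEnclosingCircle(P[w][:,:2].astype(np.float32)))
# two-view bar end tops: triangulate bar-top long-edge midpoint in side with top centre
for q in bar["side"]: print(q,plane("side",*q,.201).round(4))
sd=D["side"]["p"][155:285,150:320,::-1]; cv2.imwrite("pics/crop2.png",cv2.resize(sd,(784,600),interpolation=cv2.INTER_CUBIC))
E
```

```text
cap ctr [0.48761002 0.04312776 0.167     ] foot [0.48711163 0.04277956 0.005     ] mug rim [0.52705464 0.16352569 0.098     ] tip [0.38281666 0.12316382 0.135     ]
side ((217.42681884765625, 176.34146118164062), (32.1277961730957, 17.251232147216797), 12.094757080078125) [[199.89999389648438, 181.39999389648438], [203.5, 164.5], [234.89999389648438, 171.3000030517578], [231.3000030517578, 188.10000610351562]]
top ((288.7989501953125, 196.9226837158203), (5.4035115242004395, 25.473697662353516), 39.47245788574219) [[278.6000061035156, 205.0], [294.79998779296875, 185.39999389648438], [299.0, 188.8000030517578], [282.79998779296875, 208.5]]
bar top rect-> [[0.4685, 0.0676], [0.5116, 0.0324], [0.5041, 0.0234], [0.4611, 0.0586]] [0.48624638 0.04560219 0.201     ]
side column 861 (array([0.48711235, 0.04111237]), np.float64(0.02601445322433307))
side foot 823 ((0.4860996901988983, 0.041666921228170395), 0.05112552270293236) 0.01641923956224146
side rim ((0.5349974632263184, 0.16731934249401093), 0.044048942625522614)
top foot 438 ((0.4858095049858093, 0.04375822842121124), 0.05154315382242203) 0.013921469981855498
top rim ((0.5299899578094482, 0.17059853672981262), 0.043785449117422104)
[199.91219 181.40974] [ 0.4552 -0.0141  0.201 ]
[203.52681 164.54146] [0.4654 0.0566 0.201 ]
[234.94145 171.27318] [0.5154 0.0205 0.201 ]
[231.32683 188.14146] [ 0.5018 -0.0455  0.201 ]
```

View pics/crop2.png

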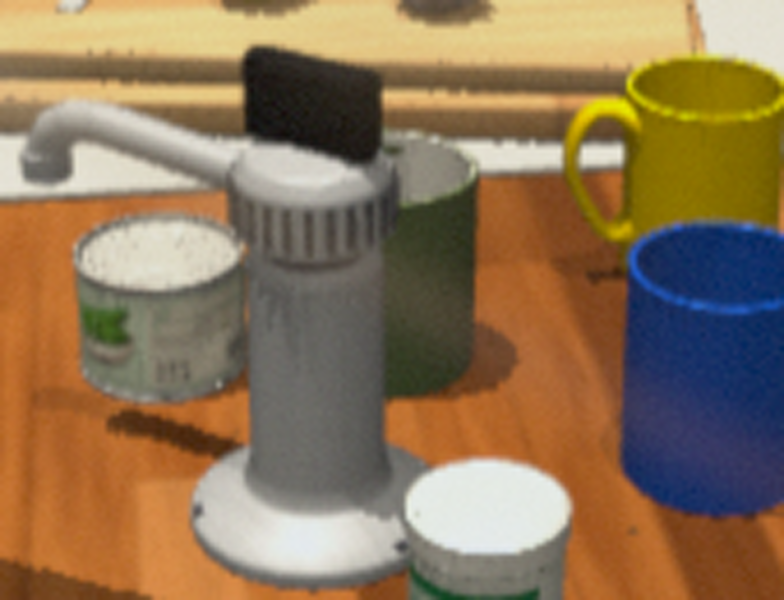

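The crop shows the head with the grip bar at about (315,105), the outlet at (45,165), and the mug behind the column at (435,260).

| Quantity | Value | Check |
|---|---|---|
| Screw axis | (0.487, 0.043) | foot, column and cap agree |
| Outlet bearing | about 141.5° | arm measured at 131 mm against 130 mm given |
| Mug mouth | (0.5285, 0.1645) | 128 mm from the axis, bearing 71° |
| Turn needed | about 1.23 rad | within 0.3 to 1.5 rad |

Next I plan the move and retract.

```bash
cat >> m.py <<'E'
AX=np.array([.4868,.0430])
def ori(a,flip=0):  # bar bearing a (deg): tool y across the bar, z down
    t=np.radians(a+90+180*flip); y=np.array([np.cos(t),np.sin(t),0]); z=np.array([0,0,-1.]); return np.stack([np.cross(y,z),y,z],1)
E
python3 - <<'E'
from m import *
print(robot.read_tcp_rot().round(2).tolist())
d=np.array([.262,-.622]); d/=np.linalg.norm(d)
robot.servo_line([*(d*.43),.30],speed=.25)
print(robot.read_t(),robot.read_qpos(),robot.read_position(),robot.read_force())
for f in(0,1):
    for a,z in((141.5,.27),(141.5,.19),(106,.189),(71,.1877)):
        print(f,a,robot.ik([*AX,z],ori(a,f)))
E
```

```text
[[-0.92, -0.39, -0.0], [-0.39, 0.92, 0.0], [0.0, 0.0, -1.0]]
1.25 [-4.06858300e+01 -5.40925158e+00 -2.28234190e+01  3.36786572e-03
 -7.25997450e+01 -2.64574443e+01] [ 0.16731531 -0.39680413  0.299746  ] [ 0.32808029 -0.11613815 -0.57647994]
0 141.5 [ 28.15644101   1.7644343  -19.86364421   0.         -68.37192149
  23.34355899]
0 141.5 [ 28.15644101   5.53428292 -26.85773152   0.         -57.60798556
  23.34355899]
0 106 [ 28.15644101   5.59160117 -26.93834217   0.         -57.47005666
 -12.15644101]
0 71 [ 28.15644101   5.66650052 -27.04287746   0.         -57.29062203
 -47.15644101]
1 141.5 [  28.15644101    1.7644343   -19.86364421    0.          -68.37192149
 -156.65644101]
1 141.5 [  28.15644101    5.53428292  -26.85773152    0.          -57.60798556
 -156.65644101]
1 106 [ 28.15644101   5.59160117 -26.93834217   0.         -57.47005666
 167.84355899]
1 71 [ 28.15644101   5.66650052 -27.04287746   0.         -57.29062203
 132.84355899]
```

```bash
python3 - <<'E'
from m import *
q=np.array(robot.read_qpos()); q[0]=28.16; q[5]=23.34
robot.movej(q); print(robot.read_t(),robot.read_position())
robot.goto([*AX,.27],ori(141.5)); print(robot.read_t(),robot.read_position())
robot.servo_line([*AX,.19],speed=.1); print(robot.read_t(),robot.read_position(),robot.read_force())
p,d=robot.grab_frame("side"); cv2.imwrite("pics/pre.png",cv2.resize(p[130:300,130:340,::-1],(741,600)))
E
```

```text
3.025 [0.43045903 0.01224378 0.2996513 ]
3.4083 [0.48708506 0.04231508 0.26879611]
4.3583 [0.48718046 0.04310247 0.19072931] [ 0.49286324 -0.03917966 -0.50289322]
```

View pics/pre.png

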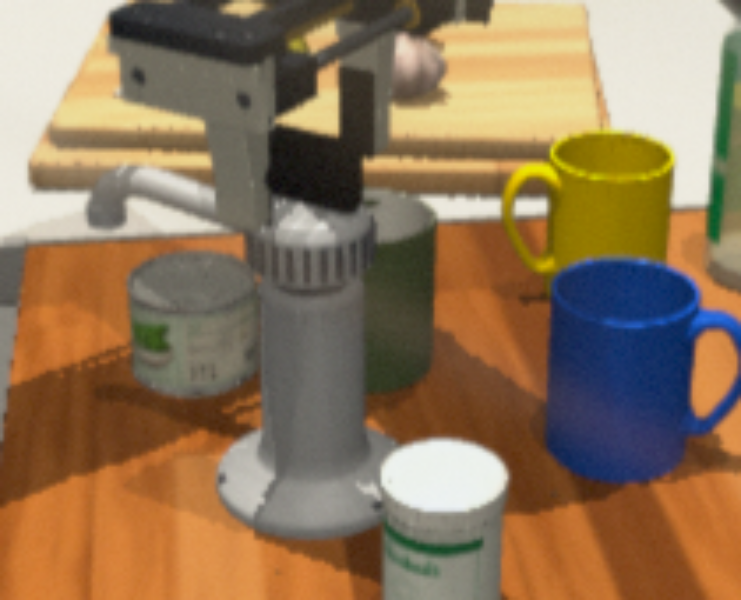

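The picture shows the black bar at about (315,165) between the fingers at (240,160) and (365,100), with the pads clear of the cap. Grip and turn in steps.

```bash
python3 - <<'E'
from m import *
robot.move_gripper(0.0)
print(robot.read_grip_width()*88,robot.read_finger_force(),robot.read_force().round(1),robot.read_position())
for k in range(1,8):
    a=141.5-70.4*k/7; th=np.radians(70.4*k/7)
    robot.goto([*AX,.19-.0019*th],ori(a))
    print(robot.read_t(),round(a,1),robot.read_force().round(1),robot.read_ft_torque().round(2),round(robot.read_grip_width()*88,1))
robot.dwell(.3); R=robot.read_tcp_rot(); print(np.degrees(np.arctan2(R[1,1],R[0,1]))-90)
for n in("side","top"):
    p,d=robot.grab_frame(n); cv2.imwrite(f"pics/{n}1.png",cv2.resize(p[120:290,110:350,::-1],(800,567)))
E
```

```text
14.056292263570349 29.996082186698914 [-0.5 -0.3  0.4] [0.4867213  0.04294198 0.18996844]
5.85 131.4 [ 0.3  0.4 -1.8] [ 0.12 -0.05 -0.05] 13.7
6.1417 121.4 [ 2.3  0.9 -2.7] [ 0.51 -0.6  -0.09] 14.2
6.4333 111.3 [ 2.9  1.8 -3.6] [ 0.86 -1.38 -0.05] 13.7
6.725 101.3 [ 5.6  1.9 -5.2] [ 0.89 -1.84 -0.09] 13.7
7.0167 91.2 [ 6.3  2.1 -5.4] [ 0.78 -2.32 -0.03] 13.7
7.3083 81.2 [ 6.5  2.3 -6.6] [ 0.64 -2.8  -0.02] 13.8
7.6 71.1 [ 7.8  0.7 -7.9] [ 0.29 -3.3  -0.04] 13.9
71.51167895001348
```

View pics/side1.png

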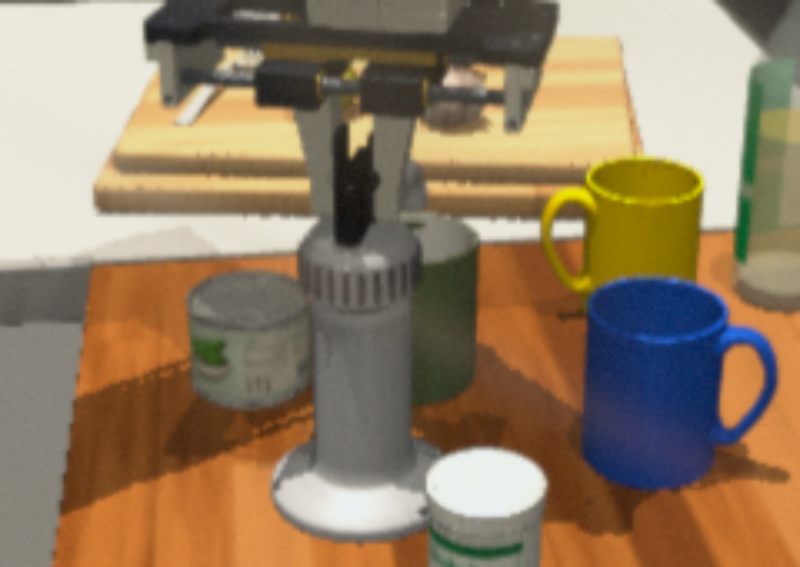

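The head has turned: the bar at about (355,185) is now end-on and the outlet at (415,185) is over the mug. Now let go, lift, retract clear of the top camera's view, and check.

```bash
python3 - <<'E'
from m import *
robot.move_gripper(1.0); print(robot.read_grip_width(),robot.read_force().round(1))
p=robot.read_position(); robot.servo_line([p[0],p[1],.30],speed=.12)
q=np.array(robot.read_qpos()); q[0]-=50; robot.movej(q)
print(robot.read_t(),robot.read_position())
p,d=robot.grab_frame("top"); C=cloud("top",d); P=C.reshape(-1,3)
r=np.hypot(*(P[:,:2]-AX).T)
arm=(r>.05)&(r<.15)&(P[:,2]>.115)&(P[:,2]<.19)&(P[:,1]>AX[1]); Q=P[arm]
v=cv2.fitLine(Q[:,:2].astype(np.float32),cv2.DIST_HUBER,0,.01,.01).ravel(); b=np.degrees(np.arctan2(*(np.median(Q[:,:2],0)-AX)[::-1]))
print(arm.sum(),np.degrees(np.arctan2(v[1],v[0])),b,Q[np.argmax(r[arm])])
w=(np.hypot(P[:,0]-.5285,P[:,1]-.1645)<.048)&(P[:,2]>.088)&(P[:,2]<.106); print("rim",w.sum(),circ(P[w]))
cv2.imwrite("pics/top2.png",cv2.resize(p[140:270,190:360,::-1],(784,600),interpolation=cv2.INTER_CUBIC))
E
```

```text
1.0027127222286996 [-0.2 -0.6  0.3]
11.8833 [ 0.34600757 -0.34457106  0.29912522]
281 72.25093 72.01726312952464 [0.53110447 0.17650644 0.13186584]
rim 183 (array([0.52943111, 0.16664292]), np.float64(0.03760624568624459))
```

View pics/top2.png

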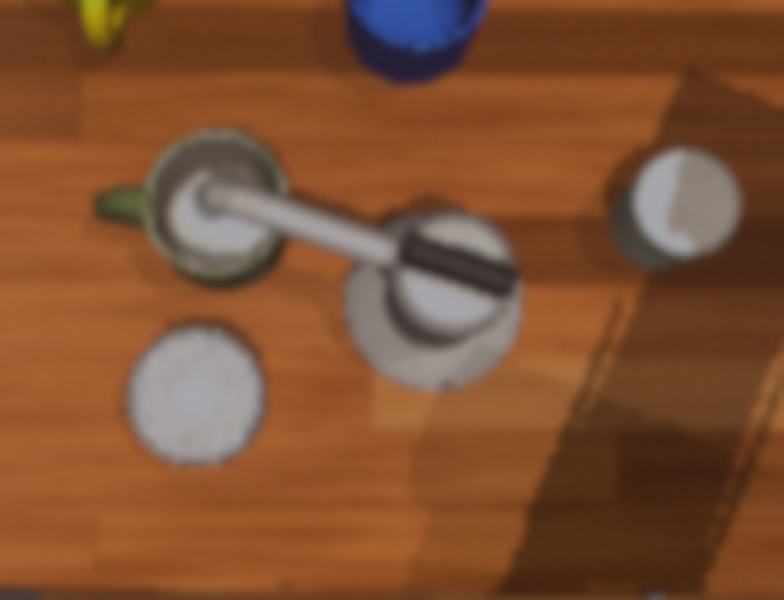

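The outlet at crop (212,193) is over the mug mouth. With parallax it works out at (0.527, 0.167) against the mug's (0.529, 0.166), about 2 mm apart. The mug has not moved and the arm is clear.

```bash
python3 -c "
from rig import robot
print(robot.job_done())"
```

```text
the job is handed in; nothing more can be done
None
```

The job is handed in: I turned the spout head about 1.2 rad clockwise, and its outlet measures about 2 mm from the mug mouth's centre; the mug has not moved, the grip is released and the arm is clear.

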